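# Put the last domino away through the brass gate

## Task

Put away the one domino that lies alone in front of the two brass posts: push it across the leaf and through the gap between the posts, broadside, until it drops flat into the well behind them, then push the well's raised flap over so that it falls fully shut on top of it. Only push with the fingers, never lift the domino, and leave the other dominoes, the bottle, the bell and the lime squeezer where they are.

Things in the scene. Friction and masses are not known exactly. Their poses are not given: they have to be found in the camera images.
- deck: Fixed oak table leaf, a slab 18 mm thick (top at z = 18 mm) on the table; it may be shifted and turned. Origin: on the underside, midway between the two brass posts; x points from the gate to the well, y left, z up. In this frame the slab spans x -160 to 110, y -270 to 270 mm.
- gate (a point): Middle of the gap between the two fixed brass posts, on the leaf's top: 18 mm above the leaf's origin. Posts: upright cylinders 14 mm in diameter, 35 mm tall above the leaf, centres 38.5 mm to either side along the leaf's y, so the gap is 63 mm wide.
- well (a point): Centre of the well's floor, at leaf x = 42, y = 0, z = 12 mm. The well is a rectangular recess 44 mm long (leaf x = 20 to 64 mm), 66 mm wide (y = -33 to 33 mm) and 6 mm deep, so a seated domino stands 4 mm proud.
- tile: The domino to put away: flat white melamine tile 28 mm (its x) by 57 mm (its y) by 10 mm, about 35 g, black pips on top. It lies alone on the leaf 85 to 115 mm in front of the gate (robot side), up to 40 mm to either side, long side up to 0.45 rad off the line of the posts. Origin: centre of its underside. It fits the well only with its long side across.
- flap (a joint): Hinge of the flap over the well, rad: 0 shut (level over the well), 2.0 fully open, leaning 25 degrees past upright away from the posts; starts open. Axis along the leaf's y at leaf x = 68, z = 25.5 mm, on the well's far side. It turns freely: falls shut once pushed past upright (below 1.57), else falls back open. An unseated domino keeps it from shutting.
- flap_edge (a point): Middle of the flap's free edge, 52 mm from the hinge. The flap is a plate 84 mm wide (along the leaf's y), 52 mm from hinge to edge and 5 mm thick with a 5 mm rim below, about 50 g; shut, its top is 10.5 mm above the leaf; a brass strip along the free edge.
- bottle: Bystander: amber longneck bottle, 61 mm in diameter, 230 mm tall, upright at the far left of the leaf. Origin: centre of its underside.
- bell: Bystander: small brass bell, 64 mm in diameter, 52 mm tall, at the far right of the leaf. Origin: centre of its underside.
- squeezer: Bystander: tin lime squeezer, 225 mm long (along its x), 62 mm wide, 46 mm tall, along the right edge of the leaf. Origin: on its underside, about 7 mm behind mid-length.
- domino1: Bystander: domino of the same size as tile, lying flat towards the edge of the leaf, the near end of the run of three on the left. Origin: centre of its underside.
- domino2: Bystander: domino of the same size as tile, lying flat towards the edge of the leaf, the middle of the run of three on the left. Origin: centre of its underside.
- domino3: Bystander: domino of the same size as tile, lying flat towards the edge of the leaf, the far end of the run of three on the left. Origin: centre of its underside.
- domino4: Bystander: domino of the same size as tile, lying flat towards the edge of the leaf, the near one of the two on the right. Origin: centre of its underside.
- domino5: Bystander: domino of the same size as tile, lying flat towards the edge of the leaf, the far one of the two on the right. Origin: centre of its underside.
Mind the look-alikes: they are no part of the job. What is shaped like the tile but brown or purple is not meant.

How it is judged:
On the way, in this order (a step that is already met when the one before it is completed fails the run):
1. the domino, flat on the leaf, is in the gap between the two posts while the flap is open (x of tile in the frame of deck between -0.015 and 0.015 m and y of tile in the frame of deck between -0.008 and 0.008 m and z of tile in the frame of deck below 0.026 m and value of joint flap above 1.3 rad), for 0.02 s.
2. the domino lies flat on the floor of the well while the flap is open (x of tile in the frame of deck between 0.03 and 0.054 m and y of tile in the frame of deck between -0.008 and 0.008 m and z of tile in the frame of deck below 0.015 m and angle between tile's own z axis and vertical below 0.12 rad and value of joint flap above 1.3 rad), for 0.1 s.
At the end, for the whole second after the job is handed in: the domino lies flat on the floor of the well (within 12 mm of its middle along the leaf's x and 8 mm along its y, underside within 3 mm of the floor), the flap is shut to within 0.06 rad, domino and flap are at rest, and every bystander is within 15 mm of where it started, the bottle upright (x of tile in the frame of deck between 0.03 and 0.054 m and y of tile in the frame of deck between -0.008 and 0.008 m and z of tile in the frame of deck below 0.015 m and angle between tile's own z axis and vertical below 0.12 rad and value of joint flap below 0.06 rad and velocity of joint flap between -0.1 and 0.1 rad/s and linear speed of tile below 0.02 m/s and angle between bottle's own z axis and vertical below 0.1 rad and distance of each of domino1, domino2, domino3, domino4, domino5, bottle, bell, squeezer from where it was at the start of the episode below 0.015 m); the robot touches nothing.
It fails at once if the domino is lifted more than 12 mm off the leaf (height (world z) of tile above 0.03 m).
It fails at once if the bottle is tipped over (angle between bottle's own z axis and vertical above 0.4 rad).
It fails at once if a bystander is pushed more than 15 mm (distance of any of domino1, domino2, domino3, domino4, domino5, bottle, bell, squeezer from where it was at the start of the episode above 0.015 m).
It also fails if it takes over 72 s, if anything falls off the work surface, if the arm or the gripper's body presses on something with over 40 N, if the wrist force passes 120 N, or if a joint passes its speed limit or range.

## Robot

A 6-joint arm with a two-finger parallel gripper is mounted at the origin on the work surface. World frame = base frame: x ahead of the robot, y to its left, z up, the work surface at z = 0. Lengths are in m, angles in rad, forces in N, time in s.
With the tool pointing down it reaches from about 0.25 to 0.775 m from the base axis. Payload 4 kg.
Tool frame: the origin (TCP) lies midway between the tips of the shut fingers; the grasp point (between the pads) lies 19 mm behind it; z points along the fingers, y is the line along which they close (so a half turn about z gives the same grasp; the last joint's range is limited). The gripper opens to 94 mm and grips with 3 to 60 N. Pads are 16 mm wide; open, the fingers measure 119 mm over their backs; the gripper's body (75 mm by 177 mm) begins 78 mm behind the grasp point.
Start: joints at [-1.269, 0.087, 1.371, -0, 1.684, -0.103], TCP at [0.217, -0.506, 0.179] pointing down, gripper open.
Joint ranges: [-3.1, 3.1], [-0.76, 2.03], [0.27, 2.55], [-1.08, 4.22], [0.17, 2.65], [-2.57, 2.57]. Speed limits (rad/s): [2.79, 2.79, 3.14, 3.14, 3.14, 3.14].

## Interface

Orientations are given as [roll, pitch, yaw] about the fixed x, y, z axes, in that order (R = Rz(yaw) Ry(pitch) Rx(roll)).
In Python, from bench import get_obs, snapshot, close_job gives the robot as it stands. The module is installed in compiled form; this text tells all that it offers.
- The arm moves only by the tool drive_tool, never from a script. Its argument "commands" is a list of rows, each a list of 6 numbers: the shift along the tool's x, y, z in units of 0.04 m (1.0 is 0.04 m), then the turn, a rotation vector about the tool's x, y, z in units of 0.1 rad (1.0 is 0.1 rad). In form: [[dx, dy, dz, wx, wy, wz], ...]. A call has 1 to 20 rows; each row shifts and turns the commanded pose from where the row before left it, along the tool's axes as they then stand; what a row does not reach is not made up. A row lasts 1/8 s, in which the tool goes at most 62.5 mm and 10.7 degrees, less where a joint would pass 70% of its speed; a pose out of reach is approached as far as the arm can. A call with a number of a shift or a turn outside -1 to 1 is refused whole. A call with a gripper value outside its range is refused whole. "gripper" is the closure, from 0 (fully open) to 1 (shut), set as the call begins (left out, the last holds). The fingers move at their own pace and stop on an object; the grip force is fixed at half the most. Time passes only in rows, so rows that do not move let the fingers close. It gives the time, the measured TCP pose, the force, the opening and the grip force at its end, in the units of the state.
- get_obs(): the state, without advancing time (a new reading comes with each control period).
- snapshot(name): name is "scene" or "side" or "wrist"; returns a dict with "image" (384x512x3 uint8, blue, green, red), "range_z" (384x512 float32, m along the optical axis (not along the pixel's ray), 0 where there is no reading), "fx", "fy", "cx", "cy" (pixels), "rvec" (rotation vector, rad) and "tvec" (3), from world to camera coordinates, as OpenCV has them. Camera axes: x right, y down, z forward; pixel columns grow to the right and rows downward; lengths in m; the calibration is good to about 2 mm. A picture is of the moment at which its call begins.
- close_job(): hands the job in; it is judged then, once.
The state is a dict: "time": time; "joint_positions": joint angles; "qvel": joint speeds; "joint_torque": joint torques, N m; "tool_pos": TCP position; "ee_rot": TCP orientation; "wrist_force": force on the tool from outside, world axes, zero at the start; "wrist_torque": the same for the moment, N m; "width": finger opening in m; "finger_force": force on a finger pad.
Only numpy, scipy, OpenCV 4.12 (cv2) and the standard library are available. Lean on these libraries where they do the work, as an engineer would, in place of code of your own. Each camera call takes 0.05 s, during which the arm holds its last target. There are 200 camera calls.

## Working session

There is one attempt and no reset: what is moved stays moved. The work goes in short steps, Python scripts to look and compute and a tool call to move; the robot and the scene stay as the last step left them, time stands still between calls to the robot, and variables do not carry over. Pictures are saved under pics/ and viewed, at most 10 in all, crops included, and the job is handed in when it is done.

Besides the shell and the picture viewer there is one more tool, called after ">>>" as name([rows], argument=value, ...), one row to a line, values as JSON. drive_tool: Moves the arm, as the interface text tells. Its arguments: {"type":"object","properties":{"commands":{"type":"array"},"gripper":{"type":"number"}},"required":["commands"]}

```bash
mkdir -p pics
cat > h.py <<'E'
import numpy as np, cv2
from bench import get_obs, snapshot
def snap(n,name=None):
    s=snapshot(n); s['R']=cv2.Rodrigues(np.array(s['rvec'],float))[0]; s['t']=np.array(s['tvec'],float).ravel()
    if name: cv2.imwrite(f'pics/{name}.png',s['image'])
    return s
def ray(s,uv,z):
    uv=np.atleast_2d(np.array(uv,float)); d=np.c_[(uv[:,0]-s['cx'])/s['fx'],(uv[:,1]-s['cy'])/s['fy'],np.ones(len(uv))]@s['R']
    c=-s['R'].T@s['t']; return c+d*((z-c[2])/d[:,2])[:,None]
def cloud(s):
    v,u=np.mgrid[0:384,0:512]; z=s['range_z']
    P=np.dstack([(u-s['cx'])/s['fx']*z,(v-s['cy'])/s['fy']*z,z])
    return (P-s['t'])@s['R']
E
python3 - <<'E'
from h import *
a=snap('scene');b=snap('side')
cv2.imwrite('pics/a.png',cv2.resize(a['image'],(800,600),interpolation=cv2.INTER_CUBIC));cv2.imwrite('pics/b.png',b['image'])
for s in(a,b): print(-s['R'].T@s['t'],s['fx'],(s['range_z']>0).mean())
o=get_obs();print(o['time'],o['tool_pos'],o['ee_rot'],o['width'])
E
```

```text
[ 1.06397219 -0.26837482  0.62769518] 396.8938406667699 0.9961293538411459
[0.23480598 0.65763029 0.52162601] 360.6228522489319 0.9961344401041666
0.1 [ 0.21644389 -0.50505024  0.1783428 ] [-3.13966035e+00 -1.94364853e-04  4.04820230e-01] 0.09400283117577245
```

View pics/a.png

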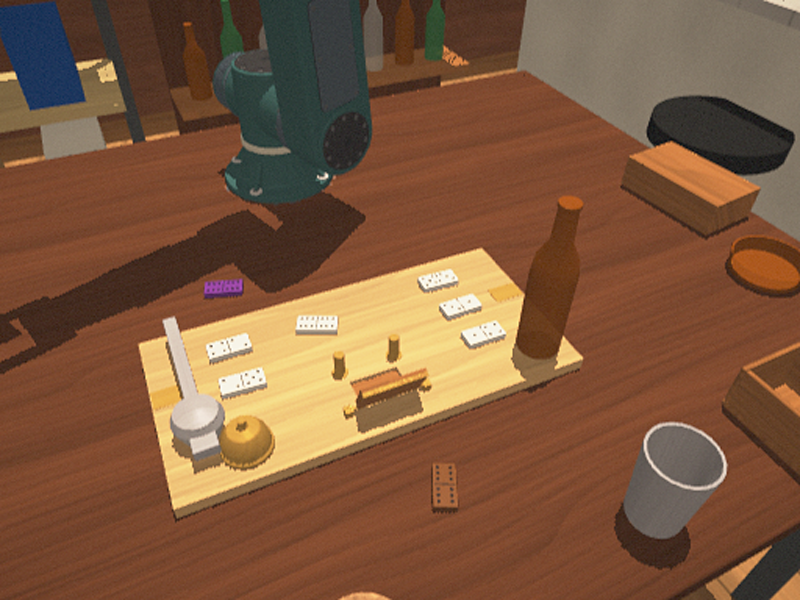

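View pics/b.png

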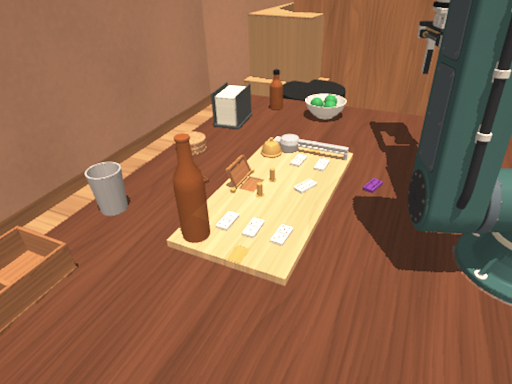

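The scene view (800x600) shows the target tile at about (317,324), the posts at (339,365) and (393,348), and the open flap behind them at about (390,388). The side view shows the same layout, with the tile at (306,186) and the posts at (272,175) and (260,188).

```bash
cat >> h.py <<'E'
def whites(s):
    hsv=cv2.cvtColor(s['image'],cv2.COLOR_BGR2HSV); P=cloud(s)
    m=((hsv[...,1]<60)&(hsv[...,2]>110)&(P[...,2]>.015)&(P[...,2]<.04)).astype(np.uint8)
    m=cv2.morphologyEx(m,cv2.MORPH_CLOSE,np.ones((3,3)))
    out=[]
    for c in cv2.findContours(m,cv2.RETR_EXTERNAL,cv2.CHAIN_APPROX_NONE)[0]:
        if cv2.contourArea(c)<60: continue
        q=ray(s,c[:,0,:],.028)[:,:2]; (x,y),(w,h),a=cv2.minAreaRect((q*1000).astype(np.float32))
        if h<w: a-=90
        out.append((x,y,min(w,h),max(w,h),(a+90)%180-90))   # a = angle of the short side (deg)
    return out
E
python3 - <<'E'
from h import *
for n in('scene','side'):
    s=snap(n);P=cloud(s);hsv=cv2.cvtColor(s['image'],cv2.COLOR_BGR2HSV)
    print(n); 
    for w in whites(s): print('white',np.round(w,1))
    m=((np.abs(P[...,2]-.018)<.006)&(hsv[...,2]>90)&(P[...,0]>.2)&(P[...,0]<.9)).astype(np.uint8)
    m=cv2.morphologyEx(m,cv2.MORPH_OPEN,np.ones((3,3)))
    c=max(cv2.findContours(m,cv2.RETR_EXTERNAL,cv2.CHAIN_APPROX_NONE)[0],key=cv2.contourArea)
    r=cv2.minAreaRect((ray(s,c[:,0,:],.018)[:,:2]*1000).astype(np.float32));print('deck',r)
    # posts: points between z 30..53 within the middle of the deck
    C=np.array(r[0])/1000
    k=((P[...,2]>.032)&(P[...,2]<.06)&(np.hypot(P[...,0]-C[0],P[...,1]-C[1])<.12)).astype(np.uint8)
    nl,lab,st,ce=cv2.connectedComponentsWithStats(k)
    for i in range(1,nl):
        if st[i,4]>8:
            Q=P[lab==i];print('up',ce[i].round(),st[i,4],Q.mean(0).round(4),Q[:,2].max().round(4),Q.min(0).round(4))
E
```

```text
scene
white [ 517.5 -211.2   35.    56.    -4.6]
white [ 449.9 -211.1   35.9   56.5   -1.4]
white [572.7 110.3  33.5  61.   -0.7]
white [458.6 -90.3  34.5  56.1 -25.1]
white [509.8 110.4  35.   61.1  -0. ]
white [444.9 109.1  35.5  60.   -3.8]
white [-193.1 1252.5   80.6  786.7   89.4]
deck ((525.4901123046875, -52.919647216796875), (539.5350952148438, 274.6949768066406), 88.80923461914062)
up [252. 219.] 69 [ 0.5517 -0.0162  0.0456] 0.0545 [ 0.543  -0.0221  0.032 ]
up [217. 230.] 74 [ 0.5503 -0.0929  0.0454] 0.0546 [ 0.5413 -0.0987  0.0321]
up [248. 252.] 175 [ 0.6278 -0.0608  0.0463] 0.06 [ 0.6155 -0.0971  0.0321]
side
white [ 68.7  79.4  19.3  22.4 -67.1]
white [439.3 112.9  30.3  64.3  -3.8]
white [ 5.045e+02  1.148e+02  3.080e+01  6.510e+01 -1.000e-01]
white [567.4 114.7  32.2  65.1  -1.7]
white [850.3 163.5  54.8  65.5 -35.4]
white [451.6 -85.4  34.8  65.7 -26.3]
white [ 444.7 -207.7   30.5   70.5   -0.7]
white [ 513.2 -207.2   31.5   69.8   -3.5]
white [ 843.5 -382.5   63.    97.8  -84.7]
white [ 534.3 -581.8   68.7  118.   -69.4]
deck ((521.938720703125, -50.0185546875), (543.5606079101562, 273.5312194824219), 89.01709747314453)
up [239. 172.] 259 [ 0.6219 -0.0544  0.0462] 0.0599 [ 0.6103 -0.0981  0.0321]
up [271. 172.] 52 [ 0.5454 -0.0892  0.0452] 0.0552 [ 0.5394 -0.0981  0.0329]
up [259. 186.] 55 [ 0.5467 -0.0119  0.0452] 0.0563 [ 0.5412 -0.0202  0.0322]
```

>>> drive_tool([
  [0,0,0,0,0,0.846],
  [0,0,0,0,0,0.846],
  [0,0,0,0,0,0.846],
  [0,0,0,0,0,0.846],
  [0,0,0,0,0,0.846],
  [0.39,-0.96,0,0,0,0],
  [0.39,-0.96,0,0,0,0],
  [0.39,-0.96,0,0,0,0],
  [0.39,-0.96,0,0,0,0],
  [0.39,-0.96,0,0,0,0],
  [0.39,-0.96,0,0,0,0],
  [0.39,-0.96,0,0,0,0],
  [0.39,-0.96,0,0,0,0],
  [0.39,-0.96,0,0,0,0],
  [0.39,-0.96,0,0,0,0],
  [0.39,-0.96,0,0,0,0],
  [0,0,0,0,0,0],
], gripper=0.73)

```text
time: 2.33
tool_pos: [0.3962, -0.0843, 0.1792]
ee_rot: [-3.141, 0.0, -0.013]
wrist_force: [-0.9, -0.5, -0.4]
width: 0.0256
finger_force: 0.0
```

```bash
cat >> h.py <<'E'
G=np.array([548.5,-52.5]); YAW=-.018
def dk(p): # world mm xy -> deck mm
    c,s=np.cos(YAW),np.sin(YAW); return (np.atleast_2d(p)[:,:2]-G)@np.array([[c,-s],[s,c]])
def tcp():
    o=get_obs(); print('t',round(o['time'],2),'tcp deck',dk(np.array(o['tool_pos'])*1000).round(1),'z',round(o['tool_pos'][2],4),'rot',np.round(o['ee_rot'],3),'w',round(o['width'],4),'F',np.round(o['wrist_force'],1))
E
python3 - <<'E'
from h import *
tcp(); s=snap('wrist','w1')
for w in whites(s): print(np.round(w,1),dk([w[:2]]).round(1))
E
```

```text
t 2.33 tcp deck [[-151.7  -34.5]] z 0.1792 rot [-3.141  0.    -0.013] w 0.0256 F [-0.9 -0.5 -0.4]
[440.1 108.4  28.5  60.1  -3.9] [[-111.3  159. ]]
[ 445.2 -211.1   27.3   58.4   -1.9] [[-100.4 -160.5]]
[453.3 -89.7  27.4  56.2 -25.4] [[-94.5 -38.9]]
[505.3 109.8  27.7  60.3  -0.8] [[-46.1 161.5]]
[ 512.9 -211.1   28.2   58.1   -4.4] [[ -32.7 -159.2]]
[563.8 109.8  21.6  60.3  -0.8] [[ 12.4 162.5]]
```

View pics/w1.png

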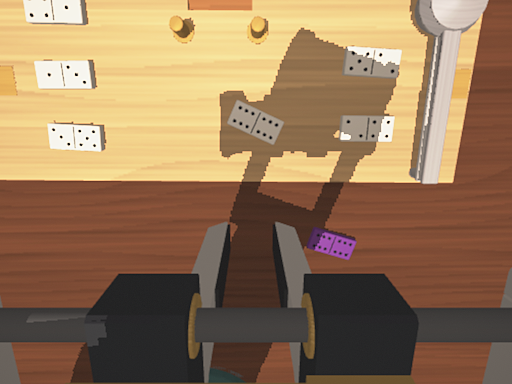

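Wrist view: the tile is at (255,122), the post tops are at about (180,22) and (258,22), and the fingers are nearest the camera. The measured tile size (27.4x56.2 mm) matches the real one. I'll use this view to cross-check the gate while lowering behind the tile.

```bash
cat >> h.py <<'E'
def gate(s):
    P=cloud(s)*1000; D=dk(P.reshape(-1,3)).reshape(384,512,2)
    k=((P[...,2]>49)&(P[...,2]<57)&(np.abs(D[...,0])<14)&(np.abs(np.abs(D[...,1])-38.5)<14)).astype(np.uint8)
    n,l,st,ce=cv2.connectedComponentsWithStats(k)
    for i in range(1,n):
        if st[i,4]>15:
            q=np.argwhere(l==i)[:,::-1]; r=cv2.minEnclosingCircle(dk(ray(s,q,.053)*1000).astype(np.float32)); print('post',st[i,4],np.round(r[0],1),round(r[1],1))
E
python3 -c "
from h import *
gate(snap('wrist'))"
```

```text
post 191 [-2.7 36.9] 7.1
post 189 [ -2.8 -39.9] 7.0
```

>>> drive_tool([
  [0,0,0.79,0,0,0],
  [0,0,0.79,0,0,0],
  [0,0,0.79,0,0,0],
  [0,0,0.79,0,0,0],
  [0,0,0.79,0,0,0.0],
  [0,0,0,0,0,0.05],
  [0,0,0,0,0,0],
])

```text
time: 3.3
tool_pos: [0.3965, -0.0874, 0.0226]
ee_rot: [3.141, -0.002, -0.025]
wrist_force: [-0.1, 1.0, -0.6]
width: 0.0253
finger_force: 0.0
```

>>> drive_tool([
  [0.15,0,0,0,0,0],
  [0.15,0,0,0,0,0],
  [0.15,0,0,0,0,0],
  [0.15,0,0,0,0,0],
  [0.15,0,0,0,0,0],
  [0.15,0,0,0,0,0],
  [0.15,0,0,0,0,0],
  [0.15,0,0,0,0,0],
  [0.15,0,0,0,0,0],
  [0.15,0,0,0,0,0],
  [0,0,0,0,0,0],
])

```text
time: 4.68
tool_pos: [0.4562, -0.0878, 0.0214]
ee_rot: [3.141, -0.0, -0.023]
wrist_force: [-0.6, 0.1, 0.6]
width: 0.0256
finger_force: 0.0
```

Run:
```python
from h import *
tcp(); s=snap('wrist','w2'); gate(s)
for w in whites(s): print(np.round(w,1),dk([w[:2]]).round(1))
```

```text
t 4.67 tcp deck [[-91.6 -36.9]] z 0.0214 rot [ 3.141 -0.    -0.023] w 0.0256 F [-0.6  0.1  0.6]
post 638 [-2.6 36. ] 7.5
post 582 [ -2.4 -39.8] 6.9
[439.6  78.4   8.7  31.2  76.9] [[-111.2  128.9]]
[ 446.8 -210.1   29.4   59.9   -1.3] [[ -98.9 -159.4]]
[454.6 -89.8  29.5  56.2 -25.5] [[-93.3 -39. ]]
[ 513.5 -210.1   27.7   60.    -4.3] [[ -32.2 -158.2]]
```

View pics/w2.png

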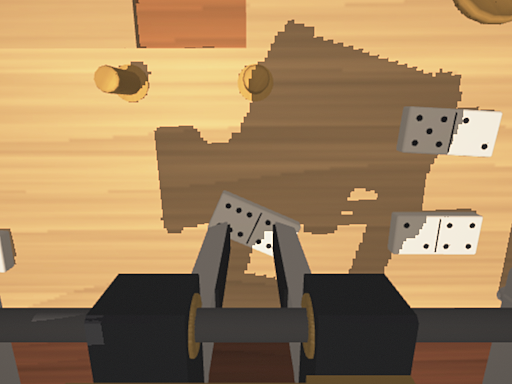

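The tile at (253,222) hasn't moved, and the fingertips at (218,228) and (290,228) appear to sit over it. I'll check from the side and measure the tip heights.

Run:
```python
from h import *
s=snap('side'); cv2.imwrite('pics/s2.png',cv2.resize(s['image'][120:260,230:400],None,fx=4,fy=4,interpolation=cv2.INTER_CUBIC))
for w in whites(s): print(np.round(w,1),dk([w[:2]]).round(1))
w=snap('wrist');P=cloud(w)*1000
for u,v in((216,232),(212,250),(292,232),(298,250),(225,226),(283,226),(252,215)): print(u,v,P[v,u].round(),dk(P[v,u][None]).round())
```

```text
[439.6 112.9  30.7  64.3  -3.7] [[-111.9  163.4]]
[ 5.045e+02  1.148e+02  3.080e+01  6.530e+01 -1.000e-01] [[-47.  166.5]]
[567.4 114.7  32.2  65.1  -1.7] [[ 15.9 167.5]]
[850.7 165.2  60.7  65.5 -39.4] [[298.3 223.1]]
[450.2 -84.7  33.3  65.6 -23.5] [[-97.7 -34. ]]
[ 446.1 -205.5   32.9   75.    -2. ] [[ -99.6 -154.8]]
[ 840.1 -386.3   57.4   98.5  -86.5] [[ 297.5 -328.5]]
216 232 [465. -69.  65.] [[-83. -18.]]
212 250 [465. -69.  87.] [[-83. -18.]]
292 232 [ 464. -111.   63.] [[-83. -60.]]
298 250 [ 465. -110.   87.] [[-83. -59.]]
225 226 [466. -73.  56.] [[-83. -22.]]
283 226 [ 464. -106.   55.] [[-83. -55.]]
252 215 [462. -89.  29.] [[-86. -38.]]
```

View pics/s2.png

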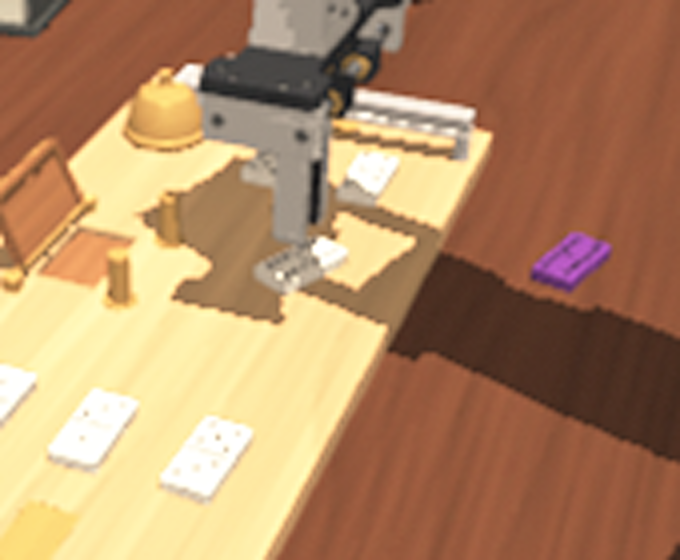

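Run:
```python
from h import *
for n in('wrist','side'):
    s=snap(n);P=cloud(s)*1000;D=dk(P.reshape(-1,3)).reshape(384,512,2)
    k=(np.abs(D[...,0]+91.6)<14)&(np.abs(D[...,1]+37)<32)&(P[...,2]>32)
    print(n,np.sort(P[...,2][k])[:20].round(1))
    z=P[...,2][k]; q=k&(P[...,2]<np.sort(z)[40]); v,u=np.nonzero(q)
    print(np.c_[u,v,P[q].round(),D[q].round()][::5])
o=get_obs();print(o['joint_positions'],o['tool_pos'])
```

```text
wrist [47.  47.1 47.4 47.6 48.  48.4 48.6 48.8 48.9 49.1 49.1 49.1 49.2 49.3
 49.3 49.3 49.3 49.5 49.5 49.5]
[[ 225.  221.  465.  -73.   47.  -83.  -22.]
 [ 223.  222.  465.  -72.   49.  -83.  -21.]
 [ 276.  222.  465. -103.   50.  -83.  -52.]
 [ 223.  223.  465.  -72.   50.  -83.  -21.]
 [ 272.  224.  463. -101.   49.  -84.  -50.]
 [ 229.  225.  463.  -75.   50.  -85.  -24.]
 [ 229.  227.  462.  -75.   50.  -86.  -24.]
 [ 229.  230.  460.  -75.   50.  -88.  -24.]]
side [48.8 49.7 49.7 49.9 50.2 50.8 51.2 52.2 52.4 52.8 53.4 53.6 54.  54.2
 54.8 54.9 55.1 55.2 55.6 55.9]
[[ 311.  169.  447. -113.   61. -101.  -62.]
 [ 307.  172.  453. -100.   58.  -95.  -49.]
 [ 308.  173.  450. -100.   56.  -97.  -50.]
 [ 309.  174.  449. -104.   51.  -99.  -53.]
 [ 298.  178.  464.  -63.   59.  -84.  -12.]
 [ 303.  178.  452.  -64.   61.  -96.  -14.]
 [ 301.  179.  457.  -66.   56.  -91.  -15.]
 [ 301.  180.  459.  -71.   50.  -89.  -20.]]
[-3.12465723e-01 -1.52987769e-02  1.79777978e+00 -9.16069873e-05
  1.35917617e+00  1.28161183e+00] [ 0.45567885 -0.08776166  0.02134863]
```

Both views put the true fingertips at z≈48 mm while the reported TCP is at 21 mm, so the tips are about 27 mm higher than reported. I'll back off, lower partway and remeasure.

>>> drive_tool([
  [-0.75,0,0,0,0,0],
  [-0.75,0,0,0,0,0],
  [0,0,0.2,0,0,0],
  [0,0,0.2,0,0,0],
  [0,0,0,0,0,0],
])

```text
time: 5.55
tool_pos: [0.3959, -0.0862, 0.0045]
ee_rot: [-3.141, 0.002, -0.023]
wrist_force: [-0.4, 0.9, -0.7]
width: 0.0253
finger_force: 0.0
```

```bash
cat >> h.py <<'E'
def tips(n='wrist',s=None):
    s=s or snap(n); P=cloud(s)*1000; D=dk(P.reshape(-1,3)).reshape(384,512,2); t=dk(np.array(get_obs()['tool_pos'])*1000)[0]
    k=(np.abs(D[...,0]-t[0])<14)&(np.abs(D[...,1]-t[1])<32)&(P[...,2]>23)
    z=np.sort(P[...,2][k]); print(n,'tip z',z[[0,5,10,20]].round(1)); q=k&(P[...,2]<z[0]+40)
    print('finger deck x',np.percentile(D[q][:,0],[2,98]).round(1),'y',np.percentile(D[q][:,1],[2,98]).round(1))
E
python3 -c "
from h import *
tcp();tips();tips('side')"
```

```text
t 5.55 tcp deck [[-152.   -36.4]] z 0.0045 rot [-3.141e+00  2.000e-03 -2.300e-02] w 0.0253 F [-0.4  0.9 -0.7]
wrist tip z [30.1 31.2 32.4 33. ]
finger deck x [-158.6 -142.3] y [-60.3 -12.5]
side tip z [32.5 35.2 37.7 41.2]
finger deck x [-160.6 -141.5] y [-58.2 -10.3]
```

>>> drive_tool([
  [0,0,0.11,0,0,0],
  [0,0,0.11,0,0,0],
  [0,0,0,0,0,0],
])

```text
time: 6.02
tool_pos: [0.3955, -0.0862, -0.004]
ee_rot: [-3.141, 0.001, -0.023]
wrist_force: [0.1, 0.1, -0.7]
width: 0.0256
finger_force: 0.0
```

>>> drive_tool([
  [0.15,0,0,0,0,0],
  [0.15,0,0,0,0,0],
  [0.15,0,0,0,0,0],
  [0.15,0,0,0,0,0],
  [0.15,0,0,0,0,0],
  [0.15,0,0,0,0,0],
  [0.15,0,0,0,0,0],
  [0.15,0,0,0,0,0],
  [0.15,0,0,0,0,0],
  [0.15,0,0,0,0,0],
  [0,0,0,0,0,0],
])

```text
time: 7.4
tool_pos: [0.4564, -0.0878, -0.0034]
ee_rot: [3.141, -0.0, -0.023]
wrist_force: [-0.3, 0.5, 0.6]
width: 0.0254
finger_force: 0.0
```

```bash
cat >> h.py <<'E'
def look(name=None):
    tcp(); s=snap('wrist',name); gate(s)
    for w in whites(s):
        d=dk([w[:2]])[0]
        if abs(d[1])<90: print('tile',d.round(1),np.round(w[2:],1),'yaw rel',round(w[4]+1.03,1))
E
python3 -c "
from h import *
look('w3');tips()"
```

```text
t 7.4 tcp deck [[-91.5 -37. ]] z -0.0034 rot [ 3.141 -0.    -0.023] w 0.0254 F [-0.3  0.5  0.6]
post 803 [ -2.4 -39.8] 6.9
post 881 [-2.1 35.7] 7.6
tile [-70.2 -34. ] [35.2 57.7 -1.3] yaw rel -0.3
wrist tip z [23.4 24.2 24.5 25.4]
finger deck x [-97.6 -78.2] y [-60.7 -11. ]
```

>>> drive_tool([
  [-0.5,0,0,0,0,0],
  [0,0,0,0,0,0],
  [0,0,0,0,0,0],
  [0,0.625,0,0,0,0],
  [0,0.625,0,0,0,0],
  [0.53,0,0,0,0,0],
  [0.53,0,0,0,0,0],
  [0,0,0,0,0,0],
  [0,-0.13,0,0,0,0],
  [0,-0.13,0,0,0,0],
  [0,-0.13,0,0,0,0],
  [0,-0.13,0,0,0,0],
  [0,-0.13,0,0,0,0],
  [0,-0.13,0,0,0,0],
  [0,-0.13,0,0,0,0],
  [0,-0.13,0,0,0,0],
  [0,0,0,0,0,0],
], gripper=1.0)

```text
time: 9.62
tool_pos: [0.4781, -0.0962, -0.0034]
ee_rot: [-3.141, -0.0, -0.023]
wrist_force: [-0.3, 0.1, -0.6]
width: 0.0003
finger_force: 0.0
```

```bash
python3 -c "
from h import *
look('w4')"
```

```text
t 9.62 tcp deck [[-69.6 -45. ]] z -0.0034 rot [-3.141 -0.    -0.023] w 0.0003 F [-0.3  0.1 -0.6]
post 785 [-2.2 35.7] 7.6
post 704 [ -2.2 -39.9] 6.8
tile [-65.8  -8.7] [29.5 56.7 -1.3] yaw rel -0.3
```

View pics/w4.png

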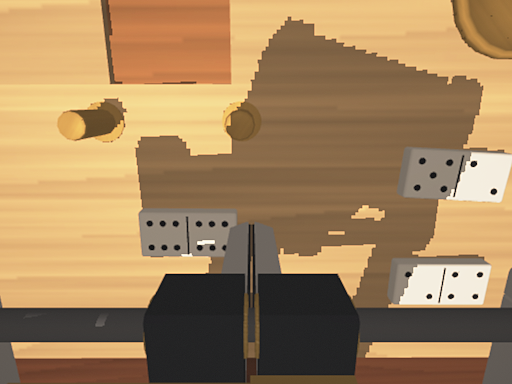

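Wrist view: the tile is at (188,232) and aligned, with the shut fingers against its right end at (245,240). It needs about 7 mm more to the left.

>>> drive_tool([
  [0,-0.0875,0,0,0,0],
  [0,-0.0875,0,0,0,0],
  [0,0,0,0,0,0],
])

```text
time: 10.05
tool_pos: [0.4782, -0.0894, -0.0035]
ee_rot: [-3.141, 0.0, -0.023]
wrist_force: [0.7, 0.2, -0.0]
width: 0.0006
finger_force: 0.0
```

>>> drive_tool([
  [0,0.5,0,0,0,0],
  [0,0.5,0,0,0,0],
  [-0.8,0,0,0,0,0],
  [-0.5,0,0,0,0,0],
  [0,0,0,0,0,0],
])

```text
time: 10.68
tool_pos: [0.4245, -0.1284, -0.0036]
ee_rot: [-3.141, 0.0, -0.024]
wrist_force: [-0.9, 0.1, -0.1]
width: 0.0006
finger_force: 0.0
```

```bash
python3 -c "
from h import *
look('w5')"
```

```text
t 10.68 tcp deck [[-122.6  -78.1]] z -0.0036 rot [-3.141  0.    -0.024] w 0.0006 F [-0.9  0.1 -0.1]
post 390 [ -5.  -40.5] 6.6
tile [-116.1  -85. ] [  5.5  10.5 -17.8] yaw rel -16.8
tile [-115.1  -71.1] [ 6.2  9.9 -1.4] yaw rel -0.4
tile [-66.7  -2.4] [27.5 58.7 -1.4] yaw rel -0.4
```

>>> drive_tool([
  [0,-0.625,0,0,0,0],
  [0,-0.625,0,0,0,0],
  [0,-0.625,0,0,0,-0.06],
  [0,0,0,0,0,0],
  [0,0,0,0,0,0],
], gripper=0.73)

```text
time: 11.35
tool_pos: [0.4278, -0.054, -0.0032]
ee_rot: [3.141, -0.001, -0.017]
wrist_force: [1.2, -0.6, -0.1]
width: 0.0253
finger_force: 0.0
```

```bash
python3 -c "
from h import *
look('w6');tips()"
```

```text
t 11.35 tcp deck [[-120.7   -3.6]] z -0.0032 rot [ 3.141e+00 -1.000e-03 -1.700e-02] w 0.0253 F [ 1.2 -0.6 -0.1]
post 514 [-3.4 36.4] 6.9
post 535 [ -3.7 -39. ] 7.1
tile [-114.8  -23.2] [  5.6  13.  -20.4] yaw rel -19.4
tile [-114.5   15.9] [ 5.4 12.3 15.8] yaw rel 16.9
tile [-66.7  -1.2] [27.8 56.6 -1.9] yaw rel -0.9
wrist tip z [23.1 24.3 24.8 25.2]
finger deck x [-127.4 -111.2] y [-27.7  20.3]
```

View pics/w6.png

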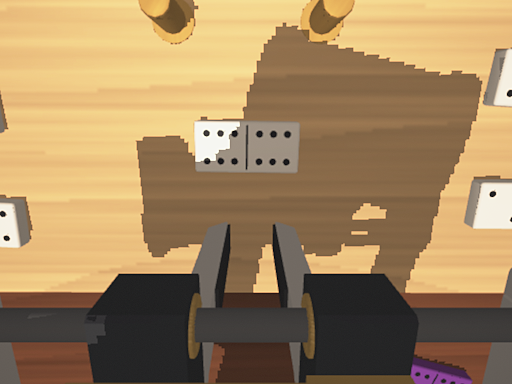

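Wrist view: the tile is at (247,146), centred on the two posts and behind the fingers' line. I'll push it to just before the gate and recheck.

>>> drive_tool([
  [0.3,-0.05,0,0,0,0],
  [0.3,0,0,0,0,0],
  [0.125,0,0,0,0,0],
  [0.125,0,0,0,0,0],
  [0.125,0,0,0,0,0],
  [0.125,0,0,0,0,0],
  [0.125,0,0,0,0,0],
  [0.125,0,0,0,0,0],
  [0.125,0,0,0,0,0],
  [0.125,0,0,0,0,0],
  [0,0,0,0,0,0],
])

```text
time: 12.82
tool_pos: [0.4915, -0.0527, -0.0034]
ee_rot: [3.141, -0.0, -0.017]
wrist_force: [0.4, -0.1, -0.5]
width: 0.0256
finger_force: 0.0
```

```bash
python3 -c "
from h import *
look('w7')"
```

```text
t 12.82 tcp deck [[-57.   -1.2]] z -0.0034 rot [ 3.141 -0.    -0.017] w 0.0256 F [ 0.4 -0.1 -0.5]
post 692 [-1.7 36.4] 7.1
post 692 [ -1.8 -39.1] 7.1
tile [-35.4  -0.9] [34.6 56.2 -1. ] yaw rel 0.0
```

>>> drive_tool([
  [0.12,0,0,0,0,0],
  [0.12,0,0,0,0,0],
  [0.12,0,0,0,0,0],
  [0.12,0,0,0,0,0],
  [0.12,0,0,0,0,0],
  [0.12,0,0,0,0,0],
  [0.12,0,0,0,0,0],
  [0.12,0,0,0,0,0],
  [0.12,0,0,0,0,0],
  [0.12,0,0,0,0,0],
  [0.12,0,0,0,0,0],
  [0.12,0,0,0,0,0],
  [0.12,0,0,0,0,0],
  [0.12,0,0,0,0,0],
  [0.12,0,0,0,0,0],
  [0,0,0,0,0,0],
])

```text
time: 14.88
tool_pos: [0.5635, -0.0539, -0.0034]
ee_rot: [3.141, -0.0, -0.017]
wrist_force: [-0.0, -0.0, -0.2]
width: 0.0255
finger_force: 0.0
```

>>> drive_tool([
  [-0.5,0,0,0,0,0],
  [-0.5,0,0,0,0,0],
  [-0.5,0,0,0,0,0],
  [0,0,-1,0,0,0],
  [0,0,-1,0,0,0],
  [0,0,-1,0,0,0],
  [0,0,0,0,0,0],
], gripper=0.73)

```text
time: 15.75
tool_pos: [0.5057, -0.0534, 0.1209]
ee_rot: [3.14, -0.009, -0.017]
wrist_force: [0.3, 0.0, -0.3]
width: 0.0252
finger_force: 0.0
```

```bash
python3 -c "
from h import *
look('w8')
s=snap('wrist');P=cloud(s)*1000;D=dk(P.reshape(-1,3)).reshape(384,512,2)
hsv=cv2.cvtColor(s['image'],cv2.COLOR_BGR2HSV)
k=(abs(D[...,0]-38)<30)&(abs(D[...,1])<34)&(hsv[...,1]<60)
print('white z',np.percentile(P[...,2][k],[5,50,95]).round(1),np.percentile(D[k],[2,98],axis=0).round(1))
for x in (34,46): print([np.median(P[...,2][k&(abs(D[...,0]-x)<4)]).round(1)])
"
```

```text
t 15.75 tcp deck [[-42.8  -1.6]] z 0.1209 rot [ 3.14  -0.009 -0.017] w 0.0252 F [ 0.3  0.  -0.3]
post 207 [-1.5 37. ] 7.0
post 204 [ -1.9 -39.3] 6.9
tile [35.5 -0.7] [26.9 55.1 -1. ] yaw rel 0.0
white z [ 20.8  22.4 324.2] [[ 21.4 -27.9]
 [ 48.7  25.8]]
[np.float64(22.7)]
[np.float64(22.3)]
```

View pics/w8.png

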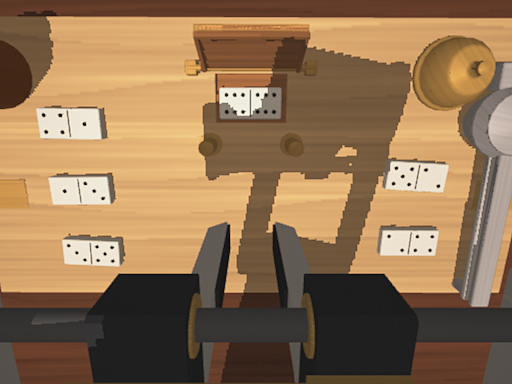

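The tile sits flat in the well at (250,102), with its top at z≈22 mm, and the flap is still open at (250,47). Next I'll shut the fingers, cross over and come down behind the flap.

>>> drive_tool([
  [0.84,0,-0.2,0,0,0],
  [0.84,0,0,0,0,0],
  [0.84,0,0,0,0,0],
  [0.84,0,0,0,0,0],
  [0.84,0,0,0,0,0],
  [0,0,0,0,0,0],
], gripper=1.0)

```text
time: 16.6
tool_pos: [0.6707, -0.0555, 0.1201]
ee_rot: [-3.141, 0.006, -0.017]
wrist_force: [-0.7, -0.5, -0.8]
width: 0.0003
finger_force: 0.0
```

>>> drive_tool([
  [0,0,0.8,0,0,0],
  [0,0,0.8,0,0,0],
  [0,0,0.8,0,0,0],
  [0,0,0,0,0,0],
])

```text
time: 17.1
tool_pos: [0.6664, -0.055, 0.0235]
ee_rot: [-3.14, 0.01, -0.017]
wrist_force: [-0.0, 0.4, -0.4]
width: 0.0004
finger_force: 0.0
```

Run:
```python
from h import *
tcp(); s=snap('side')
cv2.imwrite('pics/s3.png',cv2.resize(s['image'][70:230,170:340],None,fx=3.5,fy=3.5,interpolation=cv2.INTER_CUBIC))
```

```text
t 17.1 tcp deck [[117.9  -0.4]] z 0.0235 rot [-3.14   0.01  -0.017] w 0.0004 F [-0.   0.4 -0.4]
```

View pics/s3.png

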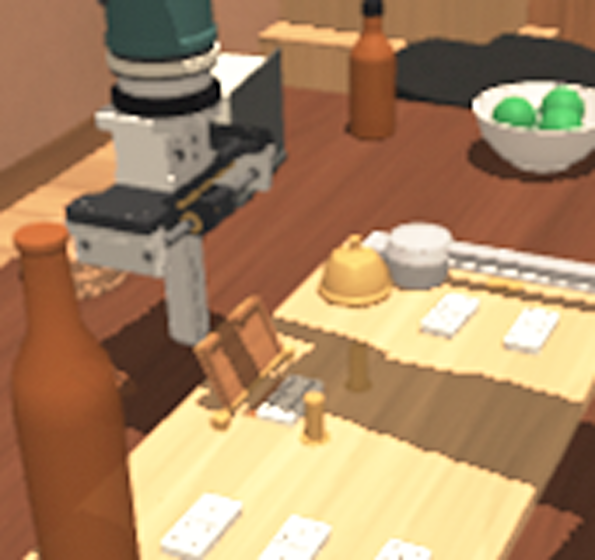

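The side view shows the shut fingers at (188,310) hanging behind the open flap at (240,345), clear of everything. Now I'll push the flap toward the robot and then rise.

>>> drive_tool([
  [-0.125,0,0,0,0,0],
  [-0.125,0,0,0,0,0],
  [-0.125,0,0,0,0,0],
  [-0.125,0,0,0,0,0],
  [-0.125,0,0,0,0,0],
  [-0.125,0,0,0,0,0],
  [-0.125,0,0,0,0,0],
  [-0.125,0,0,0,0,0],
  [-0.125,0,0,0,0,0],
  [-0.125,0,0,0,0,0],
  [-0.125,0,0,0,0,0],
  [-0.125,0,0,0,0,0],
  [0,0,0,0,0,0],
  [0,0,0,0,0,0],
])

```text
time: 18.9
tool_pos: [0.6111, -0.0547, 0.0286]
ee_rot: [3.141, -0.0, -0.017]
wrist_force: [-0.6, 0.2, -0.1]
width: 0.0004
finger_force: 0.0
```

>>> drive_tool([
  [0,0,-0.8,0,0,0],
  [0,0,-0.8,0,0,0],
  [0,0,-0.8,0,0,0],
  [-0.8,0,-0.3,0,0,0],
  [-0.8,0,0,0,0,0],
  [-0.8,0,0,0,0,0],
  [-0.8,0,0,0,0,0],
  [0,0,0,0,0,0],
  [0,0,0,0,0,0],
])

```text
time: 20.02
tool_pos: [0.484, -0.0526, 0.1369]
ee_rot: [3.141, -0.001, -0.017]
wrist_force: [-0.1, -0.5, -0.4]
width: 0.0003
finger_force: 0.0
```

Run:
```python
from h import *
tcp(); s=snap('wrist','w9'); P=cloud(s)*1000; D=dk(P.reshape(-1,3)).reshape(384,512,2)
for x in (22,32,42,52,62):
    k=(abs(D[...,0]-x)<3)&(abs(D[...,1])<30); print(x,np.median(P[...,2][k]).round(1))
for w in whites(s): print(dk([w[:2]])[0].round(1),np.round(w[2:],1))
```

```text
t 20.02 tcp deck [[-64.5  -1.2]] z 0.1369 rot [ 3.141e+00 -1.000e-03 -1.700e-02] w 0.0003 F [-0.1 -0.5 -0.4]
22 28.7
32 28.8
42 28.8
52 28.7
62 28.8
[-110.1  159.4] [29.9 58.6 -4. ]
[ -99.2 -159.8] [28.6 59.1 -1. ]
[-45.8 162.3] [28.2 58.5 -1. ]
[ -32.1 -158.9] [28.2 58.4 -4.4]
[ 17.2 163.7] [27.1 57.5 -1. ]
```

View pics/w9.png

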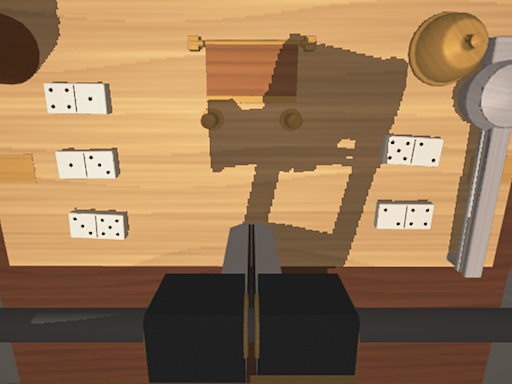

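The flap at (252,70) lies level and shut: its top is at z≈28.7 mm across its length, against an expected 28.5 mm. The bystanders are in place and the arm is clear.

```bash
python3 -c "
from bench import close_job
print(close_job())"
```

```text
the job is handed in; nothing more can be done
None
```

I pushed the domino broadside through the gap and into the well, where it lay flat, then pushed the flap fully shut over it. My last wrist picture showed the bystanders in view in place, and I handed the job in at about 20 s; no verdict came back.

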